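Wet the seal and lock the radiator pressure cap

TASK

The pressure cap has to go back on this little radiator: pick it up, press its rubber seal well down on the sprung dish of the pump dispenser to wet it and let the dish come back up. Then set the cap on the filler neck with its tangs in the notches, push it fully down against its spring and turn it a quarter turn clockwise (seen from above) to the stop. Do not let go: finish while still holding the cap pressed fully down at the stop, so that I can put the lock screw in, and leave the screwdriver, pliers and bearing where they lie.

Things in the scene. Friction and masses are not known exactly. Their poses are not given: they have to be found in the camera images.
- cap: loose radiator pressure cap, 105 g: steel disc, 63 mm across, with a 10 mm deep skirt, a black wing on top, a black rubber seal below. Origin: centre of the seal's underside with its spring out (on the bench: z = 0); z up the axis, x along the wing. Disc from 18 to 22.5 mm above the origin. Small ears stand out at the wing's ends to 45 mm from the axis. The same after half a turn
- wing (a point): middle of the cap's black wing, on the axis, 35 mm above the cap's origin. The wing is 48 mm long (cap's x) and 16 mm thick (cap's y) and reaches from 22.5 to 44 mm above the origin: grip it across its thickness
- cap_seat (a point): centre of the underside of the cap's disc, 18 mm above the cap's origin; lands on the rim's top (point neck) when the cap is fully down. From the skirt's lower edge, 8 to 11 mm above the origin, two inward tangs, each 40 degrees wide, inner radius 22.5 mm, sit right below the wing's two ends. Fully down they have 3 mm of play under the rim
- cap_seal (a joint): how far the cap's rubber seal (30 mm across) is pushed up into the cap against its spring, m: 0 = out, at most 0.010. It gives from 5 N and takes 1 N more per mm. On the neck it meets its seat 8 mm before the cap is fully down, so it then reads 0.008 (13 N). If the push is let go after turning, it lifts the cap by the tangs' 3 mm of play
- radiator: small black-painted radiator with a bare steel filler neck, 168 mm long (its y), 50 mm thick (its x), standing fixed on two dark steel feet; top tank 134 mm high. Origin: under its middle, on the bench. The neck stands on the top tank, 40 mm to +y of the middle; a steel lock-screw boss 39.5 mm beside the neck's axis on its -y side, 5 mm lower than the rim
- neck (a point): centre of the top of the neck's rim, 168 mm above the bench; axes as the radiator's. Rim 53 mm across, 4 mm thick; tube 41 mm outside, 35 mm inside. Two notches, 58 degrees wide, at the radiator's +x and -x: the cap goes on with its wing along the radiator's x. Then it turns, only within 3 mm of fully down, 92 degrees clockwise from above to a stop: wing along the radiator's y
- dispenser: push-down pump dispenser, fixed: white plastic bottle of 68 mm diameter with a blue band and blue collar, 99 mm high over all. Origin: centre of its underside, on the bench
- dish_top (a point): centre of the pump's round steel dish, on its floor (96 mm above the bench when up); the floor is flat, 50 mm across inside a 3 mm high rim. The cap's seal is set on it and presses it straight down
- dish (a joint): how far the pump's dish is pressed down, m: 0 = up, at most 0.011. It begins to give at 2 N and is fully down at 4.8 N; one stroke that pumps needs 0.007 or more. It springs up by itself
- screwdriver: bystander: red screwdriver lying on the bench, 210 mm long, 28 mm thick; origin under its middle. High over it hangs a fixed grey electric cord, 0.35 to 0.7 m above the bench at x = 0.59 to 0.73, y = -0.11 to -0.25: keep the wrist clear of it
- pliers: bystander: red-handled pliers lying on the bench, 170 x 70 x 14 mm; origin under their middle
- bearing: bystander: steel ball bearing lying flat, 52 mm in diameter, 15 mm high; origin under its middle

How it is judged:
By the outcome, as a careful person would: the job done as asked, in the order asked, and still so for the second after the job is handed in, while the arm keeps its last pose, push and grip.
It also fails if it takes over 61 s, if anything falls off the work surface, if the arm or the gripper's body presses on something with over 40 N, if the wrist force passes 120 N, or if a joint passes its speed limit or range.

ROBOT

A 7-joint arm with a two-finger parallel gripper is mounted at the origin on a cart in front of the work surface, level with it; the furniture and walls round the work are solid. World frame = base frame: x ahead of the robot, y to its left, z up, the work surface at z = 0. Lengths are in m, angles in degrees, forces in N, time in s.
With the tool pointing down it reaches from about 0.425 to 1.025 m from the base axis. Payload 9.4 kg.
Tool frame: the origin (TCP) lies at the very end of the fingers, on their centre line; the grasp point (between the pads) lies 19 mm behind it; z points along the fingers, y is the line along which they close (so a half turn about z gives the same grasp; the last joint's range is limited). The gripper opens to 85 mm and grips with 20 to 120 N. Pads are 22 mm wide; open, the fingers measure 114 mm over their backs; the gripper's body (76 mm by 85 mm) begins 54 mm behind the grasp point. The pads swing forward as they close: fully open they stand 13 mm farther back than shut.
Start: joints at [-72.004, 34.337, -0.143, 91.639, 0.103, 54.024, -4.572], TCP at [0.276, 0.67, 0.231] pointing down, gripper open.
Joint ranges: [-147.43, 147.43], [-19.82, 112.94], [-74.19, 73.91], [6.32, 146.72], [-59.91, 239.91], [6.04, 106.73], [-150.56, 150.56]. Speed limits (degrees/s): [127.2, 127.2, 172.46, 172.46, 180, 180, 180].

INTERFACE

Orientations are given as [roll, pitch, yaw] about the fixed x, y, z axes, in that order (R = Rz(yaw) Ry(pitch) Rx(roll)).
In Python, from bench import status, eyes, order gives the robot as it stands.
- The arm moves only by the tool step_arm, never from a script. Its argument "deltas" is one flat list of numbers, 4 for each row, row after row: the shift along the tool's x, y, z in cm, then the turn about the tool's z in rad. A call has 1 to 20 rows; each row shifts and turns the commanded pose from where the row before left it, along the tool's axes as they then stand; what a row does not reach is not made up. A row lasts 1/12 s, in which the tool goes at most 41.7 mm and 7.16 degrees, less where a joint would pass 70% of its speed; a pose out of reach is approached as far as the arm can. A call with a gripper value outside its range is refused whole. "gripper" is the opening, from -1 (shut) to 1 (fully open), set as the call begins (left out, the last holds). The fingers move at their own pace and stop on an object; the grip force is fixed at half the most. Time passes only in rows, so rows that do not move let the fingers close. It gives the time, the measured TCP pose, the force, the opening and the grip force at its end, in the units of the state.
- status.state(): the state, without advancing time (a new reading comes with each control period).
- eyes.read_camera(name): name is "side" or "top"; returns a dict with "frame" (384x512x3 uint8, red, green, blue), "intrinsics" (3x3 intrinsics, pixels), "rvec" (rotation vector, rad) and "tvec" (3), from world to camera coordinates, as OpenCV has them. Camera axes: x right, y down, z forward; pixel columns grow to the right and rows downward; lengths in m; the calibration is good to about 2 mm. A picture is of the moment at which its call begins. There is no depth.
- order.hand_in(): hands the job in; it is judged then, once.
The state is a dict: "time_s": time; "joint_pos": joint angles; "qd": joint speeds; "joint_torque": joint torques, N m; "position": TCP position; "ee_rot": TCP orientation; "force": force on the tool from outside, world axes, zero at the start; "ft_torque": the same for the moment, N m; "width": finger opening in m; "grasp_force": force on a finger pad.
Only numpy, scipy, OpenCV 4.12 (cv2) and the standard library are available. Lean on these libraries where they do the work, as an engineer would, in place of code of your own. Each camera call takes 0.05 s, during which the arm holds its last target. There are 200 camera calls.

## Working session

There is one attempt and no reset: what is moved stays moved. The work goes in short steps, Python scripts to look and compute and a tool call to move; the robot and the scene stay as the last step left them, time stands still between calls to the robot, and variables do not carry over. Pictures are saved under pics/ and viewed, at most 10 in all, crops included, and the job is handed in when it is done.

Besides the shell and the picture viewer there is one more tool, called after "Call:" by a JSON object that holds its "name" and its "arguments", one argument or row to a line. step_arm: Moves the arm, as the interface text tells. Its arguments: {"type":"object","properties":{"deltas":{"type":"array"},"gripper":{"type":"number"}},"required":["deltas"]}

```bash
mkdir -p pics; ls; python3 - <<'E'
from bench import status, eyes
import cv2,numpy as np
s=status.state(); print({k:np.round(v,3).tolist() for k,v in s.items()})
for n in("top","side"):
    c=eyes.read_camera(n); cv2.imwrite(f"pics/{n}0.png",c["frame"][:,:,::-1]); R=cv2.Rodrigues(np.array(c["rvec"]))[0]
    print(n,np.round(c["intrinsics"],1).tolist(),(-R.T@np.array(c["tvec"]).ravel()).round(3),R.round(2).tolist())
E
```

```text
pics
{'time_s': 0.0, 'joint_pos': [-72.004, 34.386, -0.145, 91.68, 0.104, 54.024, -4.571], 'qd': [-0.039, 0.07, -0.043, 0.126, -0.005, -0.004, 0.039], 'joint_torque': [0.0, -77.645, 1.564, -25.802, 0.012, 0.009, 0.0], 'position': [0.276, 0.67, 0.23], 'ee_rot': [-179.91, 0.009, 157.615], 'force': [0.21, -0.475, -0.495], 'ft_torque': [-0.014, 0.002, -0.002], 'grasp_force': 0.0, 'width': 0.085}
top [[384.3, 0.0, 249.5], [0.0, 384.3, 191.8], [0.0, 0.0, 1.0]] [ 0.425 -0.116  1.279] [[-0.01, -1.0, 0.0], [-1.0, 0.01, -0.07], [0.07, -0.0, -1.0]]
side [[366.5, 0.0, 254.2], [0.0, 366.5, 193.4], [0.0, 0.0, 1.0]] [ 0.456 -0.901  0.679] [[1.0, -0.08, 0.02], [-0.03, -0.56, -0.83], [0.08, 0.82, -0.56]]
```

View pics/top0.png

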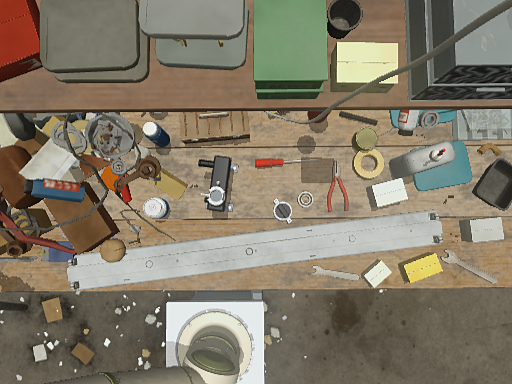

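View pics/side0.png

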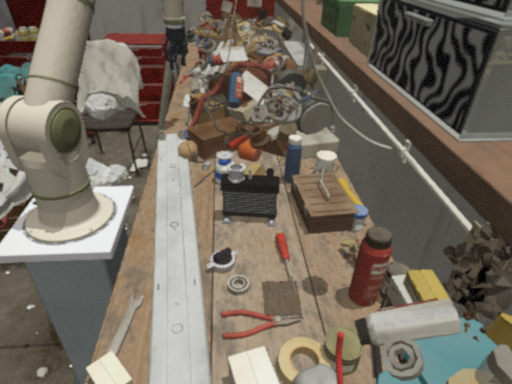

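The top view shows the cap at (283,211), the radiator at (218,185) with its neck at about (216,197), the dispenser at (155,208), the screwdriver at (270,162), the pliers at (340,188) and the bearing at (305,199). I'll enlarge it.

```bash
python3 - <<'E'
import cv2
a=cv2.imread("pics/top0.png"); 
cv2.imwrite("pics/topc.png",cv2.resize(a[145:235,135:315],None,fx=4.4,fy=4.4,interpolation=cv2.INTER_CUBIC))
a=cv2.imread("pics/side0.png")
cv2.imwrite("pics/sidec.png",cv2.resize(a[145:280,195:315],None,fx=4.4,fy=4.4,interpolation=cv2.INTER_CUBIC))
E
```

```text
(no output)
```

View pics/topc.png

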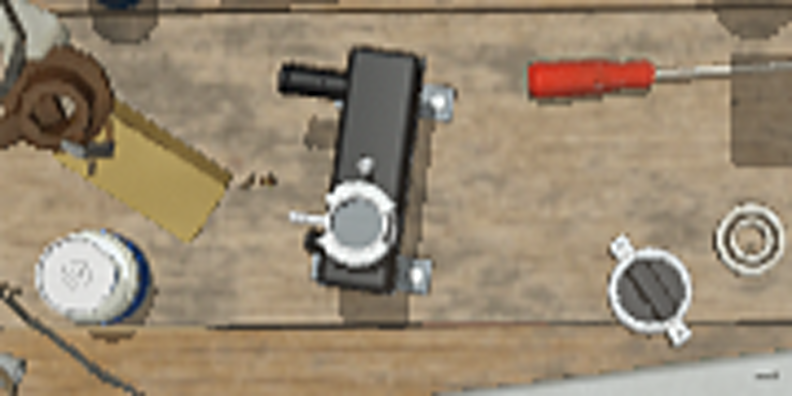

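View pics/sidec.png

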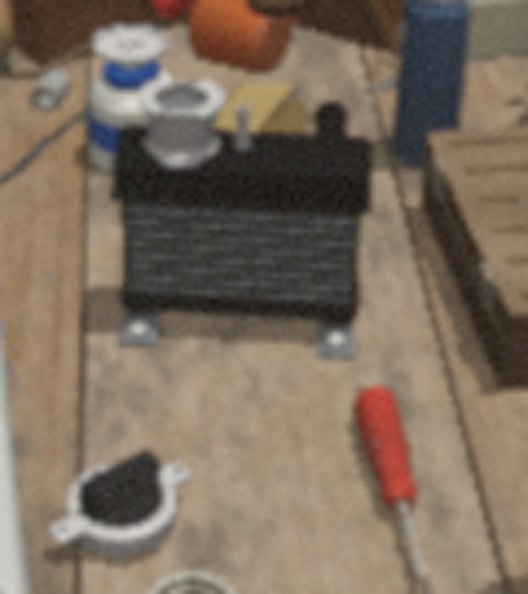

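The neck rim in the top crop is at (357,223), with the boss above it at (365,163), so the radiator's −y points to about world +x. The cap disc is at (650,291) with ears at (621,246) and (679,334), and the dish is at (76,275). In the side crop, the rim is at (183,97), the dish at (130,42) and the cap at (122,505).

```bash
cat > h.py <<'E'
import cv2,numpy as np
from scipy.optimize import minimize
from scipy.ndimage import map_coordinates
from bench import status, eyes
def proj(c,P): return cv2.projectPoints(np.asarray(P,float).reshape(-1,3),np.array(c["rvec"],float),np.array(c["tvec"],float),np.array(c["intrinsics"],float),None)[0].reshape(-1,2)
def back(c,uv,z):
    R=cv2.Rodrigues(np.array(c["rvec"],float))[0];C=-R.T@np.array(c["tvec"],float).ravel()
    d=R.T@np.linalg.inv(np.array(c["intrinsics"]))@np.array([*uv,1.]);return C+d*(z-C[2])/d[2]
def crop(uv,o): return [o[0]+(uv[0]+.5)/4.4-.5,o[1]+(uv[1]+.5)/4.4-.5]
TO,SO=(135,145),(195,145)
def fitc(c,x0,z,r,sig=.8):
    g=cv2.GaussianBlur(cv2.cvtColor(c["frame"],cv2.COLOR_RGB2GRAY).astype(float),(0,0),sig)
    gx,gy=cv2.Sobel(g,-1,1,0),cv2.Sobel(g,-1,0,1);t=np.linspace(0,2*np.pi,180,endpoint=False)
    def f(p):
        s=0
        for rr in np.atleast_1d(r):
            q=proj(c,np.c_[p[0]+rr*np.cos(t),p[1]+rr*np.sin(t),0*t+z]);ce=proj(c,[[p[0],p[1],z]])[0]
            n=q-ce;n/=np.linalg.norm(n,axis=1)[:,None]
            m=lambda G:map_coordinates(G,[q[:,1],q[:,0]],order=1)
            s-=np.mean(np.minimum(abs(m(gx)*n[:,0]+m(gy)*n[:,1]),250))
        return s
    x0=np.array(x0[:2]);grid=[(f(x0+[a,b]),a,b) for a in np.arange(-.008,.0081,.001) for b in np.arange(-.008,.0081,.001)]
    _,a,b=min(grid);o=minimize(f,x0+[a,b],method="Nelder-Mead",options=dict(initial_simplex=[x0+[a,b],x0+[a+.001,b],x0+[a,b+.001]]));return o.x,o.fun
E
cat > m1.py <<'E'
from h import *
ct,cs=eyes.read_camera("top"),eyes.read_camera("side")
np.set_printoptions(precision=4,suppress=True)
for nm,tu,su,z,r in[("neck",(357,223),(183,97),.168,.0265),("dish",(76,275),(130,42),.099,.028),("cap",(650,291),(122,505),.0225,.0315)]:
    a,b=back(ct,crop(tu,TO),z),back(cs,crop(su,SO),z);print(nm,"picked",a[:2],b[:2],"fit top",*fitc(ct,a,z,r),"side",*fitc(cs,b,z,r))
e=[back(ct,crop(p,TO),.02) for p in((621,246),(679,334))];d=e[0]-e[1];print("ears",e,np.linalg.norm(d),np.degrees(np.arctan2(d[1],d[0])))
e=[back(cs,crop(p,SO),.02) for p in((178,473),(65,528))];d=e[0]-e[1];print("ears side",e,np.linalg.norm(d),np.degrees(np.arctan2(d[1],d[0])))
for z,p,q in((.134,(350,50),(328,280)),(.134,(420,55),(392,290)),(.163,(365,163),(357,223))):
    a=back(ct,crop(p,TO),z);b=back(ct,crop(q,TO),z if z<.16 else .168);d=a-b;print("rad",a,b,np.linalg.norm(d),np.degrees(np.arctan2(d[1],d[0])))
for p,z in(((243,107),.163),): print("boss side",back(cs,crop(p,SO),z))
print("edge side",back(cs,crop((118,165),SO),.134),back(cs,crop((368,170),SO),.134))
E
python3 m1.py
```

```text
neck picked [ 0.4898 -0.0189] [ 0.4886 -0.0227] fit top [ 0.4903 -0.0191] -218.31319462315847 side [ 0.4871 -0.0203] -97.01098735325974
dish picked [0.4594 0.1832] [0.4563 0.1798] fit top [0.4593 0.1681] -161.64043398683077 side [0.4551 0.1801] -192.8192712612138
cap picked [ 0.4458 -0.2234] [ 0.445  -0.2323] fit top [ 0.447  -0.2239] -150.33216515674803 side [ 0.4538 -0.2241] -138.03581358061152
ears [array([ 0.4795, -0.2025,  0.02  ]), array([ 0.4138, -0.2447,  0.02  ])] 0.07811244633563777 32.65898873777845
ears side [array([ 0.4779, -0.2052,  0.02  ]), array([ 0.4129, -0.2461,  0.02  ])] 0.07677207214183575 32.201369167349384
rad [ 0.6102 -0.0115  0.134 ] [0.4534 0.0039 0.134 ] 0.15753855553809618 -5.596317330636217
rad [ 0.6063 -0.0593  0.134 ] [ 0.4462 -0.0394  0.134 ] 0.16129247573044184 -7.075843749676327
rad [ 0.5299 -0.0238  0.163 ] [ 0.4898 -0.0189  0.168 ] 0.0406736662731279 -7.1093514601209495
boss side [ 0.526  -0.0281  0.163 ]
edge side [ 0.4468 -0.047   0.134 ] [ 0.6029 -0.0595  0.134 ]
```

Call:
{"name": "step_arm", "arguments": {
  "deltas": [0, 0, -0.6, 0.109, 0, 0, -0.6, 0.109, 0, 0, -0.6, 0.109, 0, 0, -0.6, 0.109, 0, 0, -0.6, 0.109, 0, 0, -0.6, 0.109, 0, 0, -0.6, 0.109, 0, 0, -0.6, 0.109, 0, 0, -0.6, 0.109, 0, 0, -0.6, 0.109, 0, 0, -0.6, 0.109, 0, 0, -0.6, 0.109, 0, 0, -0.6, 0.109, 0, 0, -0.6, 0.109, 0, 0, -0.6, 0.109, 0, 0, -0.6, 0.109, 0, 0, -0.6, 0.109, 0, 0, -0.6, 0.109, 0, 0, -0.6, 0.109, 0, 0, -0.6, 0.109],
  "gripper": 1
}}

```text
time_s: 1.87
position: [0.2759, 0.6703, 0.3513]
ee_rot: [180.0, 0.0, 32.4]
force: [-0.4, 0.1, 1.2]
width: 0.0854
grasp_force: 0.0
```

Call:
{"name": "step_arm", "arguments": {
  "deltas": [-0.28, 2.3, 0, 0, -0.28, 2.3, 0, 0, -0.28, 2.3, 0, 0, -0.28, 2.3, 0, 0, -0.28, 2.3, 0, 0, -0.28, 2.3, 0, 0, -0.28, 2.3, 0, 0, -0.28, 2.3, 0, 0, -0.28, 2.3, 0, 0, -0.28, 2.3, 0, 0, -0.28, 2.3, 0, 0, -0.28, 2.3, 0, 0, -0.28, 2.3, 0, 0, -0.28, 2.3, 0, 0, -0.28, 2.3, 0, 0, -0.28, 2.3, 0, 0, -0.28, 2.3, 0, 0, -0.28, 2.3, 0, 0, -0.28, 2.3, 0, 0, -0.28, 2.3, 0, 0]
}}

```text
time_s: 3.53
position: [0.4778, 0.252, 0.3513]
ee_rot: [-180.0, -0.0, 32.7]
force: [-0.8, -0.4, 0.1]
width: 0.0856
grasp_force: 0.0
```

Call:
{"name": "step_arm", "arguments": {
  "deltas": [-1.4, 1.92, 0, 0, -1.4, 1.92, 0, 0, -1.4, 1.92, 0, 0, -1.4, 1.92, 0, 0, -1.4, 1.92, 0, 0, -1.4, 1.92, 0, 0, -1.4, 1.92, 0, 0, -1.4, 1.92, 0, 0, -1.4, 1.92, 0, 0, -1.4, 1.92, 0, 0, -1.4, 1.92, 0, 0, -1.4, 1.92, 0, 0, -1.4, 1.92, 0, 0, -1.4, 1.92, 0, 0, -1.4, 1.92, 0, 0, -1.4, 1.92, 0, 0, -1.4, 1.92, 0, 0, -1.4, 1.92, 0, 0, -1.4, 1.92, 0, 0, -1.4, 1.92, 0, 0]
}}

```text
time_s: 5.2
position: [0.4492, -0.2224, 0.3513]
ee_rot: [-180.0, -0.0, 32.7]
force: [0.4, -0.1, 0.3]
width: 0.0855
grasp_force: 0.0
```

Call:
{"name": "step_arm", "arguments": {
  "deltas": [0, 0, 2, 0, 0, 0, 2, 0, 0, 0, 2, 0, 0, 0, 2, 0, 0, 0, 2, 0, 0, 0, 2, 0, 0, 0, 2, 0, 0, 0, 2, 0, 0, 0, 2, 0, 0, 0, 2, 0, 0, 0, 2, 0, 0, 0, 2, 0, 0, 0, 1, 0, 0, 0, 0, 0]
}}

```text
time_s: 6.37
position: [0.4487, -0.2211, 0.0997]
ee_rot: [-179.9, 0.1, 32.7]
force: [-0.1, -0.7, 0.3]
width: 0.0854
grasp_force: 0.0
```

```bash
python3 - <<'E'
from h import *
s=status.state();print(np.round(s["position"],4),np.round(s["joint_pos"],1))
c=eyes.read_camera("side");p=proj(c,[s["position"]])[0];print(p)
ct=eyes.read_camera("top");q=proj(ct,[s["position"]])[0];print(q)
a=cv2.resize(c["frame"][160:300,170:300,::-1],None,fx=4,fy=4,interpolation=cv2.INTER_CUBIC)
cv2.imwrite("pics/s2.png",a)
E
```

```text
[ 0.4487 -0.2211  0.0997] [  0.   34.4  29.  128.4 -38.7  26.    3.1]
[223.00469348 232.86644388]
[283.72707454 209.38026015]
```

View pics/s2.png

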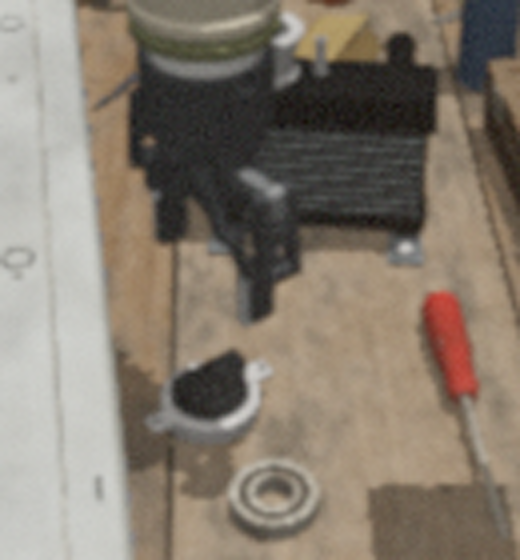

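The side view shows the gripper over the cap. The fingers are above and slightly right of the wing at (213,375), and the bearing is clear below. Now I descend with a small correction and grip.

Call:
{"name": "step_arm", "arguments": {
  "deltas": [-0.18, 0.05, 1, 0, -0.18, 0.05, 1, 0, 0, 0, 1, 0, 0, 0, 1, 0, 0, 0, 1, 0, 0, 0, 0.8, 0, 0, 0, 0.7, 0, 0, 0, 0.5, 0, 0, 0, 0.5, 0, 0, 0, 0, 0]
}}

```text
time_s: 7.3
position: [0.4469, -0.2242, 0.0258]
ee_rot: [-180.0, 0.0, 32.7]
force: [0.6, 0.3, -1.1]
width: 0.0855
grasp_force: 0.0
```

Call:
{"name": "step_arm", "arguments": {
  "deltas": [0, 0, 0, 0, 0, 0, 0, 0, 0, 0, 0, 0, 0, 0, 0, 0, 0, 0, 0, 0, 0, 0, 0, 0, 0, 0, 0, 0, 0, 0, 0, 0, 0, 0, 0, 0, 0, 0, 0, 0, 0, 0, 0, 0, 0, 0, 0, 0],
  "gripper": -1
}}

```text
time_s: 8.3
position: [0.447, -0.2242, 0.0263]
ee_rot: [180.0, -0.0, 32.7]
force: [0.9, 0.0, 3.5]
width: 0.0143
grasp_force: 62.7
```

Call:
{"name": "step_arm", "arguments": {
  "deltas": [0, 0, -0.3, 0, 0, 0, -0.6, 0, 0, 0, -1.0, -0.049, 0, 0, -1.5, -0.049, 0, 0, -1.5, -0.049, 0, 0, -1.5, -0.049, 0, 0, -1.5, -0.049, 0, 0, -1.5, -0.049, 0, 0, -1.5, -0.049, 0, 0, -1.5, -0.049, 0, 0, -1.5, -0.049, 0, 0, -1.5, -0.049, 0, 0, -1.5, -0.049, 0, 0, -1.5, -0.049, 0, 0, -1.5, -0.049, 0, 0, -1.5, -0.049, 0, 0, -1.5, -0.049, 0, 0, -1.5, -0.049, 0, 0, -1.0, -0.049, 0, 0, -0.5, -0.049]
}}

```text
time_s: 9.97
position: [0.4467, -0.2245, 0.2869]
ee_rot: [179.9, 0.0, 83.4]
force: [0.1, 0.4, -1.3]
width: 0.0147
grasp_force: 62.1
```

```bash
python3 - <<'E'
from h import *
s=status.state();P=np.array(s["position"]);print(P.round(4),np.round(s["joint_pos"],1),s["ee_rot"],s["width"],s["grasp_force"],np.round(s["force"],1))
for n in("side","top"):
    c=eyes.read_camera(n);z=P[2]-.0258+.0225
    cv2.imwrite(f"pics/{n}3.png",c["frame"][:,:,::-1]);print(n,fitc(c,P,z,.0315),proj(c,[[P[0],P[1],z]]))
    if n=="side":
        u,v=proj(c,[[P[0],P[1],z]])[0].astype(int);cv2.imwrite("pics/s3c.png",cv2.resize(c["frame"][v-50:v+50,u-50:u+50,::-1],None,fx=6,fy=6,interpolation=cv2.INTER_CUBIC));print(u,v)
E
```

```text
[ 0.4467 -0.2245  0.2869] [ -3.1  16.2  30.  118.2 -10.8  48.1  26.6] [1.79933355e+02 2.16959723e-02 8.33506776e+01] 0.01467848689689695 62.068222761154175 [ 0.1  0.4 -1.3]
side (array([ 0.44381291, -0.21664402]), np.float64(-116.73919895086611)) [[219.979775   167.69651601]]
219 167
top (array([ 0.43624061, -0.22249105]), np.float64(-58.74248393920207)) [[291.36628318 208.61800049]]
```

View pics/s3c.png

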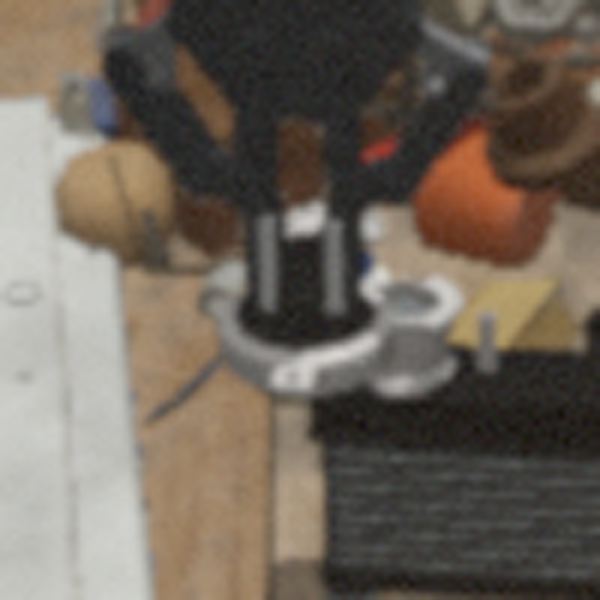

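The cap is held level, with its disc at about crop (300,320). The near ear at (293,375) agrees with a wing yaw of 83°. Next is the dish.

Call:
{"name": "step_arm", "arguments": {
  "deltas": [1, -0.09, 0, 0, 2.08, -0.18, 0, 0, 2.08, -0.18, 0, 0, 2.08, -0.18, 0, 0, 2.08, -0.18, 0, 0, 2.08, -0.18, 0, 0, 2.08, -0.18, 0, 0, 2.08, -0.18, 0, 0, 2.08, -0.18, 0, 0, 2.08, -0.18, 0, 0, 2.08, -0.18, 0, 0, 2.08, -0.18, 0, 0, 2.08, -0.18, 0, 0, 2.08, -0.18, 0, 0, 2.08, -0.18, 0, 0, 2.08, -0.18, 0, 0, 2.08, -0.18, 0, 0, 2.08, -0.18, 0, 0, 2.08, -0.18, 0, 0, 2, -0.15, 0, 0]
}}

```text
time_s: 11.73
position: [0.4588, 0.183, 0.2845]
ee_rot: [-179.9, 0.1, 83.2]
force: [0.0, 0.2, -1.4]
width: 0.0144
grasp_force: 62.1
```

Call:
{"name": "step_arm", "arguments": {
  "deltas": [0, 0, 1.5, 0, 0, 0, 1.5, 0, 0, 0, 1.5, 0, 0, 0, 1.5, 0, 0, 0, 1.5, 0, 0, 0, 1.5, 0, 0, 0, 1.5, 0, 0, 0, 1.5, 0, 0, 0, 1, 0, 0, 0, 1, 0, 0, 0, 0.5, 0, 0, 0, 0, 0]
}}

```text
time_s: 12.73
position: [0.4594, 0.1814, 0.1393]
ee_rot: [-179.9, 0.1, 83.2]
force: [-0.0, 0.1, -1.5]
width: 0.0144
grasp_force: 62.1
```

```bash
python3 - <<'E'
from h import *
s=status.state();P=np.array(s["position"]);print(P.round(4),np.round(s["joint_pos"],1),s["width"],np.round(s["force"],1))
o=[]
for n in("side","top"):
    c=eyes.read_camera(n);u,v=proj(c,[[P[0],P[1],P[2]-.01]])[0];print(u,v);u=int(u);v=int(v)
    o.append(cv2.resize(c["frame"][v-40:v+40,u-40:u+40,::-1],(400,400),interpolation=cv2.INTER_CUBIC));print(u,v)
cv2.imwrite("pics/d4.png",np.hstack(o))
E
```

```text
[0.4594 0.1814 0.1393] [-38.9  27.6  15.1 127.1 -15.3  27.1 -18.5] 0.014359372718475722 [-0.   0.1 -1.5]
224.9208882467068 145.70149311936143
224 145
149.91992425751357 206.8038521600784
149 206
```

View pics/d4.png

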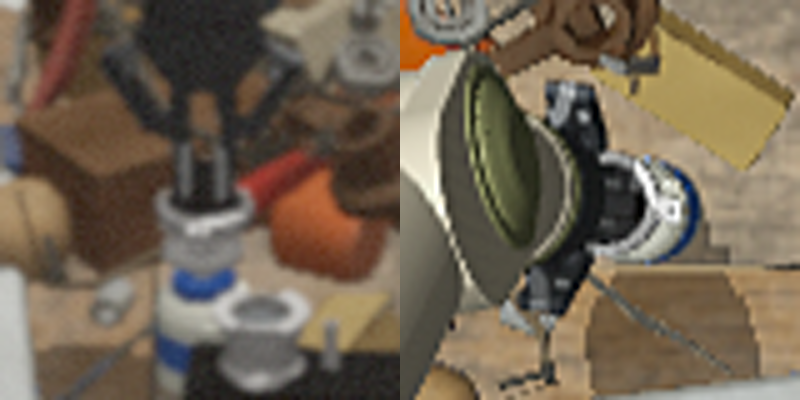

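The side half shows the cap at (203,210), centred over the dish and blue collar at (205,275). Now I press.

Call:
{"name": "step_arm", "arguments": {
  "deltas": [0, 0, 0.5, 0, 0, 0, 0.5, 0, 0, 0, 0.4, 0, 0, 0, 0.3, 0, 0, 0, 0.3, 0, 0, 0, 0.2, 0, 0, 0, 0.2, 0, 0, 0, 0, 0]
}}

```text
time_s: 13.5
position: [0.46, 0.1815, 0.1161]
ee_rot: [-180.0, 0.0, 83.2]
force: [-1.2, -0.6, 2.0]
width: 0.0147
grasp_force: 62.5
```

Call:
{"name": "step_arm", "arguments": {
  "deltas": [0, 0, 0.2, 0, 0, 0, 0.2, 0, 0, 0, 0.1, 0, 0, 0, 0, 0, 0, 0, 0, 0]
}}

```text
time_s: 13.92
position: [0.46, 0.1815, 0.1114]
ee_rot: [180.0, -0.0, 83.2]
force: [-1.8, 0.5, 5.1]
width: 0.0146
grasp_force: 62.8
```

Call:
{"name": "step_arm", "arguments": {
  "deltas": [0, 0, 0.1, 0, 0, 0, 0, 0, 0, 0, 0, 0, 0, 0, -0.3, 0, 0, 0, -0.5, 0, 0, 0, -0.5, 0, 0, 0, -1, 0, 0, 0, -1.5, 0, 0, 0, -1.5, 0, 0, 0, -1.5, 0, 0, 0, -1.5, 0, 0, 0, -1.5, 0, 0, 0, -1.5, 0, 0, 0, -1.5, 0, 0, 0, -1.5, 0, 0, 0, -1, 0, 0, 0, 0, 0]
}}

```text
time_s: 15.33
position: [0.4609, 0.1816, 0.2655]
ee_rot: [179.8, -0.1, 83.2]
force: [0.1, 0.1, -1.0]
width: 0.0143
grasp_force: 62.1
```

Call:
{"name": "step_arm", "arguments": {
  "deltas": [-1.5, 0.4, 0, 0, -1.5, 0.4, 0, 0, -1.5, 0.4, 0, 0, -1.5, 0.4, 0, 0, -1.5, 0.4, 0, 0, -1.5, 0.4, 0, 0, -1.5, 0.4, 0, 0, -1.5, 0.4, 0, 0, -1.5, 0.4, 0, 0, -1.5, 0.4, 0, 0, -1.5, 0.4, 0, 0, -1.5, 0.4, 0, 0, -1.5, 0.4, 0, 0, 0, 0, 1.5, 0, 0, 0, 1.5, 0, 0, 0, 1.5, 0, 0, 0, 1, 0, 0, 0, 0.5, 0, 0, 0, 0, 0, 0, 0, 0, 0]
}}

```text
time_s: 17.0
position: [0.4887, -0.0183, 0.2033]
ee_rot: [-180.0, 0.0, 83.2]
force: [-0.7, -0.5, -1.0]
width: 0.0143
grasp_force: 62.1
```

```bash
python3 - <<'E'
from h import *
s=status.state();P=np.array(s["position"]);print(P.round(4),np.round(s["joint_pos"],1),s["ee_rot"],s["width"],np.round(s["force"],1))
o=[];z=P[2]-.0258+.0225
t=np.linspace(0,2*np.pi,60)
for n in("side","top"):
    c=eyes.read_camera(n);cv2.imwrite(f"pics/{n}5.png",c["frame"][:,:,::-1]);u,v=proj(c,[[P[0],P[1],.168]])[0];u=int(u);v=int(v)
    im=cv2.resize(c["frame"][v-30:v+30,u-30:u+30,::-1],(400,400),interpolation=cv2.INTER_CUBIC).copy()
    for r,zz,col in((.0315,z,(0,255,0)),(.0265,.168,(0,0,255))):
        ctr=P[:2] if zz==z else ([.489,-.0195])
        q=(proj(c,np.c_[ctr[0]+r*np.cos(t),ctr[1]+r*np.sin(t),0*t+zz])-[u-30,v-30]+.5)*400/60
        for x,y in q: cv2.circle(im,(int(x),int(y)),1,col,-1)
    o.append(im);print(u,v,fitc(c,P,z,.0315),fitc(c,[.489,-.0195],.168,.0265))
cv2.imwrite("pics/n5.png",np.hstack(o))
E
```

```text
[ 0.4887 -0.0183  0.2033] [-20.7  21.7  21.8 124.6 -13.5  35.9   3.9] [-1.79978035e+02  1.47571529e-02  8.32387368e+01] 0.014276923568955081 [-0.7 -0.5 -1. ]
236 165 (array([ 0.49209503, -0.01478715]), np.float64(-123.39125386678676)) (array([ 0.48583585, -0.00951463]), np.float64(-93.27279365047697))
215 195 (array([ 0.49430356, -0.02250881]), np.float64(-60.52995267896157)) (array([ 0.49709758, -0.02268743]), np.float64(-91.75487976478422))
```

View pics/n5.png

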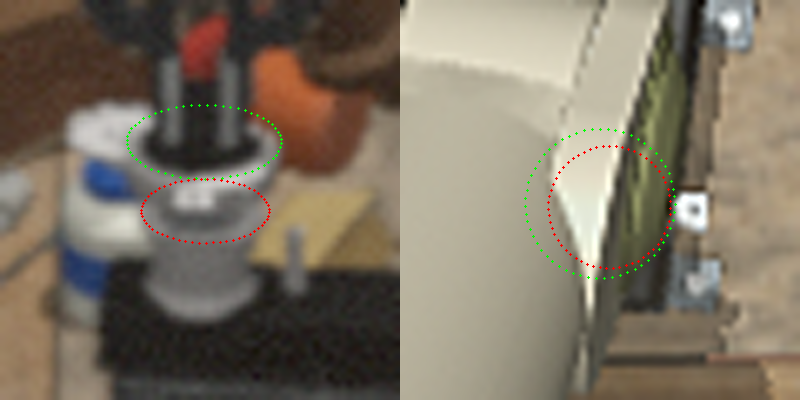

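The side half shows the cap centred at x≈203 and the neck rim right below it at about 200–205, with the wing end-on. The top view is hidden by the arm. I'll do one finer left/right check.

```bash
python3 - <<'E'
from h import *
c=eyes.read_camera("side");P=np.array(status.state()["position"])
def oned(img,ctr,z,r,lo=50):
    g=cv2.GaussianBlur(cv2.imread(img,0).astype(float),(0,0),.8);gx,gy=cv2.Sobel(g,-1,1,0),cv2.Sobel(g,-1,0,1)
    t=np.radians(np.r_[-lo:lo+1:2]);xs=np.arange(-.008,.0081,.0004);res=[]
    for sgn in(1,-1):
        sc=[]
        for d in xs:
            q=proj(c,np.c_[ctr[0]+d+sgn*r*np.cos(t),ctr[1]+r*np.sin(t),0*t+z]);ce=proj(c,[[ctr[0]+d,ctr[1],z]])[0];n=q-ce;n/=np.linalg.norm(n,axis=1)[:,None]
            m=lambda G:map_coordinates(G,[q[:,1],q[:,0]],order=1)
            sc.append(abs(np.mean(m(gx)*n[:,0]+m(gy)*n[:,1])))
        i=np.argsort(sc)[::-1][:1];res.append((round(xs[i[0]]*1e3,1),round(sc[i[0]])))
    return res
b=P[2]-.0258
for l in(30,50):
    print("cap held top edge",oned("pics/side5.png",P,b+.0225,.0315,l),"skirt low",oned("pics/side5.png",P,b+.009,.0315,l))
    print("earlier hold",oned("pics/side3.png",[.4467,-.2245],.2869-.0258+.0225,.0315,l))
    print("neck before",oned("pics/side0.png",[.489,-.0195],.168,.0265,l),"low rim",oned("pics/side0.png",[.489,-.0195],.164,.0265,l))
E
```

```text
cap held top edge [(np.float64(-8.0), 118), (np.float64(5.6), 247)] skirt low [(np.float64(3.2), 48), (np.float64(8.0), 44)]
earlier hold [(np.float64(-8.0), 200), (np.float64(6.0), 216)]
neck before [(np.float64(-1.6), 114), (np.float64(8.0), 127)] low rim [(np.float64(-1.6), 95), (np.float64(8.0), 132)]
cap held top edge [(np.float64(-8.0), 111), (np.float64(4.8), 204)] skirt low [(np.float64(-7.6), 35), (np.float64(-2.4), 48)]
earlier hold [(np.float64(-8.0), 181), (np.float64(5.6), 166)]
neck before [(np.float64(-0.8), 103), (np.float64(-1.2), 97)] low rim [(np.float64(-0.8), 79), (np.float64(8.0), 99)]
```

Call:
{"name": "step_arm", "arguments": {
  "deltas": [-0.08, 0.02, 0.3, 0, 0, 0, 0.3, 0, 0, 0, 0.3, 0, 0, 0, 0.2, 0, 0, 0, 0.2, 0, 0, 0, 0, 0, 0, 0, 0, 0]
}}

```text
time_s: 17.73
position: [0.4888, -0.0191, 0.1901]
ee_rot: [-180.0, 0.0, 83.2]
force: [0.5, 1.1, -0.9]
width: 0.0146
grasp_force: 62.1
```

Call:
{"name": "step_arm", "arguments": {
  "deltas": [0, 0, 0.1, 0, 0, 0, 0.1, 0, 0, 0, 0.1, 0, 0, 0, 0, 0, 0, 0, 0, 0]
}}

```text
time_s: 18.15
position: [0.4888, -0.0191, 0.1873]
ee_rot: [180.0, 0.0, 83.2]
force: [0.0, 0.6, -1.7]
width: 0.0147
grasp_force: 62.1
```

Free entry of the seal so far, with no contact force. I'll continue.

Call:
{"name": "step_arm", "arguments": {
  "deltas": [0, 0, 0.1, 0, 0, 0, 0.1, 0, 0, 0, 0.1, 0, 0, 0, 0, 0, 0, 0, 0, 0]
}}

```text
time_s: 18.57
position: [0.4889, -0.0191, 0.1845]
ee_rot: [180.0, -0.0, 83.2]
force: [-1.4, 0.1, 4.3]
width: 0.0144
grasp_force: 62.7
```

Call:
{"name": "step_arm", "arguments": {
  "deltas": [0, 0, 0.1, 0, 0, 0, 0.1, 0, 0, 0, 0, 0, 0, 0, 0, 0]
}}

```text
time_s: 18.9
position: [0.4888, -0.0191, 0.1824]
ee_rot: [180.0, -0.0, 83.2]
force: [-1.1, 0.4, 4.9]
width: 0.0149
grasp_force: 63.0
```

Call:
{"name": "step_arm", "arguments": {
  "deltas": [0, 0, 0.1, 0, 0, 0, 0.1, 0, 0, 0, 0.1, 0, 0, 0, 0.1, 0, 0, 0, 0, 0, 0, 0, 0, 0]
}}

```text
time_s: 19.4
position: [0.4888, -0.0191, 0.1786]
ee_rot: [180.0, -0.0, 83.2]
force: [-2.5, 0.2, 10.3]
width: 0.014
grasp_force: 63.6
```

Call:
{"name": "step_arm", "arguments": {
  "deltas": [0, 0, 0.1, 0, 0, 0, 0.1, 0, 0, 0, 0, 0, 0, 0, 0, 0]
}}

```text
time_s: 19.73
position: [0.4888, -0.0191, 0.1768]
ee_rot: [180.0, -0.0, 83.2]
force: [-2.9, 0.6, 11.2]
width: 0.0146
grasp_force: 63.8
```

Call:
{"name": "step_arm", "arguments": {
  "deltas": [0, 0, 0.1, 0, 0, 0, 0, 0, 0, 0, 0, 0]
}}

```text
time_s: 19.98
position: [0.4888, -0.0191, 0.1765]
ee_rot: [180.0, -0.1, 83.2]
force: [-6.8, 1.0, 23.7]
width: 0.0145
grasp_force: 65.3
```

Call:
{"name": "step_arm", "arguments": {
  "deltas": [0, 0, 0.1, 0, 0, 0, 0, 0, 0, 0, 0, 0]
}}

```text
time_s: 20.23
position: [0.4888, -0.019, 0.1764]
ee_rot: [179.9, -0.1, 83.2]
force: [-9.9, 2.1, 39.0]
width: 0.0143
grasp_force: 67.4
```

Stiff at z=0.1765, so it is fully down. I'll ease the push, then turn clockwise.

Call:
{"name": "step_arm", "arguments": {
  "deltas": [0, 0, -0.12, 0, 0, 0, 0, 0.04, 0, 0, 0, 0.08, 0, 0, 0, 0.08, 0, 0, 0, 0.08, 0, 0, 0, 0.08, 0, 0, 0, 0.04, 0, 0, 0, 0]
}}

```text
time_s: 20.9
position: [0.4906, -0.0191, 0.1765]
ee_rot: [179.8, -0.1, 60.2]
force: [-0.3, 1.0, 14.1]
width: 0.0146
grasp_force: 64.2
```

Call:
{"name": "step_arm", "arguments": {
  "deltas": [0, 0, 0.03, 0.06, 0, 0, 0, 0.08, 0, 0, 0, 0.08, 0, 0, 0, 0.08, 0, 0, 0, 0.08, 0, 0, 0, 0.08, 0, 0, 0, 0.04, 0, 0, 0, 0]
}}

```text
time_s: 21.57
position: [0.4913, -0.0196, 0.1765]
ee_rot: [179.8, -0.2, 31.5]
force: [0.6, -0.8, 17.3]
width: 0.0143
grasp_force: 64.5
```

```bash
python3 - <<'E'
from h import *
s=status.state();print({k:np.round(v,3).tolist() for k,v in s.items()})
E
```

```text
{'time_s': 21.567, 'joint_pos': [-29.71, 26.773, 35.848, 126.574, -28.024, 34.109, -31.668], 'qd': [0.483, -0.331, -0.93, -0.079, 0.851, -0.298, 2.581], 'joint_torque': [-0.441, -42.381, 6.071, -11.448, -0.175, 0.398, -0.553], 'position': [0.491, -0.02, 0.177], 'ee_rot': [179.814, -0.235, 31.518], 'force': [0.61, -0.817, 17.267], 'ft_torque': [-0.276, -0.186, -0.02], 'grasp_force': 64.54, 'width': 0.014}
```

Call:
{"name": "step_arm", "arguments": {
  "deltas": [0, 0, 0, 0.06, 0, 0, 0, 0.08, 0, 0, 0, 0.08, 0, 0, 0, 0.08, 0, 0, 0, 0.08, 0, 0, 0, 0.08, 0, 0, 0, 0.08, 0, 0, 0, 0.06, 0, 0, 0, 0, 0, 0, 0, 0]
}}

```text
time_s: 22.4
position: [0.4913, -0.0202, 0.1765]
ee_rot: [179.9, -0.3, -2.8]
force: [0.9, -0.5, 17.8]
width: 0.0143
grasp_force: 64.6
```

```bash
python3 - <<'E'
from h import *
s=status.state();print({k:np.round(s[k],3).tolist() for k in("ee_rot","ft_torque","force","joint_pos","position")})
E
```

```text
{'ee_rot': [179.933, -0.305, -2.759], 'ft_torque': [-0.431, -0.143, -0.046], 'force': [0.869, -0.461, 17.848], 'joint_pos': [-36.075, 29.737, 46.374, 126.898, -36.482, 37.054, -56.072], 'position': [0.491, -0.02, 0.177]}
```

Call:
{"name": "step_arm", "arguments": {
  "deltas": [0, 0, 0, 0.04, 0, 0, 0, 0.04, 0, 0, 0, 0.02, 0, 0, 0, 0, 0, 0, 0, 0]
}}

```text
time_s: 22.82
position: [0.4913, -0.0203, 0.1766]
ee_rot: [180.0, -0.3, -8.5]
force: [0.9, -1.8, 17.1]
width: 0.0147
grasp_force: 64.6
```

```bash
python3 - <<'E'
from h import *
s=status.state();print({k:np.round(s[k],3).tolist() for k in("ee_rot","ft_torque","force","position")})
E
```

```text
{'ee_rot': [179.962, -0.309, -8.471], 'ft_torque': [-0.509, -0.135, -0.007], 'force': [0.906, -1.823, 17.1], 'position': [0.491, -0.02, 0.177]}
```

Call:
{"name": "step_arm", "arguments": {
  "deltas": [0, 0, 0, 0.03, 0, 0, 0, 0.02, 0, 0, 0, 0, 0, 0, 0, 0]
}}

```text
time_s: 23.15
position: [0.4912, -0.0205, 0.1766]
ee_rot: [179.9, -0.3, -11.3]
force: [0.7, -3.4, 17.3]
width: 0.0147
grasp_force: 64.7
```

```bash
python3 - <<'E'
from h import *
s=status.state();print({k:np.round(s[k],3).tolist() for k in("ee_rot","ft_torque","force","position")})
E
```

```text
{'ee_rot': [179.949, -0.304, -11.287], 'ft_torque': [-0.824, -0.079, 0.386], 'force': [0.667, -3.36, 17.305], 'position': [0.491, -0.021, 0.177]}
```

Call:
{"name": "step_arm", "arguments": {
  "deltas": [0, 0, 0.02, 0.02, 0, 0, 0, 0.01, 0, 0, 0, 0, 0, 0, 0, 0, 0, 0, 0, 0]
}}

```text
time_s: 23.57
position: [0.4911, -0.0207, 0.1765]
ee_rot: [179.9, -0.3, -12.9]
force: [-0.4, -3.2, 21.6]
width: 0.0146
grasp_force: 65.5
```

```bash
python3 - <<'E'
from h import *
s=status.state();print({k:np.round(s[k],3).tolist() for k in("ee_rot","ft_torque","force","position")})
a=[]
c=eyes.read_camera("side");u,v=proj(c,[s["position"]])[0].astype(int)
cv2.imwrite("pics/f.png",cv2.resize(c["frame"][v-35:v+35,u-45:u+45,::-1],(720,560),interpolation=cv2.INTER_CUBIC))
E
```

```text
{'ee_rot': [179.947, -0.305, -12.938], 'ft_torque': [-0.972, 0.242, 0.788], 'force': [-0.362, -3.204, 21.578], 'position': [0.491, -0.021, 0.177]}
```

View pics/f.png

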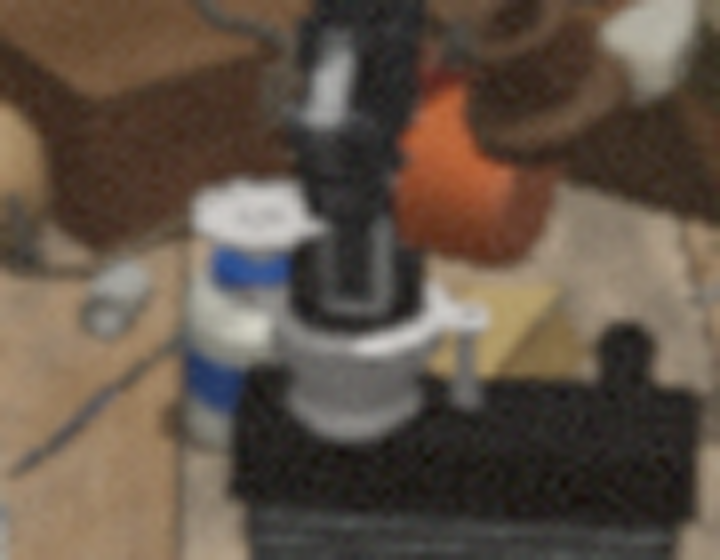

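The picture shows the cap seated on the neck with its ear at (465,315), right over the lock-screw boss, and the dispenser dish back up at (255,210). The 0.8 N·m of torque shows it is on the stop, with 22 N still pushing down.

```bash
python3 -c "
from bench import order;print(order.hand_in())"
```

```text
the job is handed in; nothing more can be done
None
```

The job is handed in: the seal was wetted on the dish (pressed about 10 mm, and the dish came back up), and the cap is on the neck, turned clockwise to the stop and still held fully down at about 22 N, with its ear over the lock-screw boss; the screwdriver, pliers and bearing were left where they lay.

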